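Select the green gear on the gear trainer

ROBOT

A 7-joint arm with a two-finger parallel gripper is mounted at the origin on a cart in front of the work surface, level with it; the furniture and walls round the work are solid. World frame = base frame: x ahead of the robot, y to its left, z up, the work surface at z = 0. Lengths are in m, angles in rad, forces in N, time in s.
With the tool pointing down it reaches from about 0.425 to 0.95 m from the base axis. Payload 4.7 kg.
Tool frame: the origin (TCP) lies at the very end of the fingers, on their centre line; the grasp point (between the pads) lies 19 mm behind it (robot.grasp_offset is the z of the grasp point in the tool frame, in m); z points along the fingers, y is the line along which they close (so a half turn about z gives the same grasp; the last joint's range is limited). The gripper opens to 87 mm and grips with 3 to 60 N. Pads are 19 mm wide; open, the fingers measure 117 mm over their backs; the gripper's body (75 mm by 190 mm) begins 51 mm behind the grasp point.
Start: joints at [-1.149, 0.469, -0.049, 1.532, 0.024, 1.141, -0.082], TCP at [0.294, 0.608, 0.223] pointing down, gripper open.
Joint ranges: [-2.59, 2.59], [-0.33, 1.99], [-1.39, 1.29], [0.1, 2.45], [-1.04, 4.18], [0.21, 1.99], [-2.66, 2.66]. Speed limits (rad/s): [2.57, 2.57, 3.14, 3.14, 3.14, 3.14, 3.14].

INTERFACE

Orientations are given as a 3x3 rotation matrix whose columns are the frame's x, y, z axes.
In Python, from cell import monitor, imaging, workorder, nets, robot gives the robot as it stands.
- The arm moves only by the tool step_arm, never from a script. Its argument "steps" is one flat list of numbers, 7 for each row, row after row: the turn, a rotation vector about the tool's x, y, z in degrees, then the shift along the tool's x, y, z in m, then the closure, from 0 (fully open) to 1 (shut). In form: [ax, ay, az, x, y, z, hand, ax, ay, az, x, y, z, hand, ...]. A call has 1 to 8 rows; each row is the pose to reach, as a shift and turn from the pose commanded when the call began, along the tool's axes at that moment; what a row does not reach only later rows make up. A row lasts 1/10 s, in which the tool goes at most 50 mm and 8.59 degrees, less where a joint would pass 70% of its speed; a pose out of reach is approached as far as the arm can. A call with a gripper value outside its range is refused whole. The fingers move at their own pace and stop on an object; the grip force is fixed at half the most. Time passes only in rows, so rows that repeat a pose let the fingers close. It gives the time, the measured TCP pose, the force, the opening and the grip force at its end, in the units of the state.
- monitor.state(): the state, without advancing time (a new reading comes with each control period).
- imaging.grab_frame(name): name is "scene" or "top" or "wrist"; returns (picture, depth): 384x512x3 uint8, blue, green, red; 384x512 float32, m along the optical axis (not along the pixel's ray), 0 where there is no reading.
- imaging.get_calibration(name): a dict with "fov_y" (degrees; the focal length in pixels is half the picture's height over the tangent of half this angle, whatever the lens; pixels are square), "cx", "cy" (the principal point, pixels), "xyz" and "rotation" of the camera in the world; the wrist camera has in their place "T_tool_cam" (4x4, takes a point from camera to tool coordinates, whose origin is the TCP and whose axes are the flange's). Camera axes: x right, y down, z forward; pixel columns grow to the right and rows downward; lengths in m; the calibration is good to about 2 mm. A picture is of the moment at which its call begins: read the wrist's pose just before it. get_calibration takes no time and is no camera call.
- workorder.hand_in(): hands the job in; it is judged then, once.
Trained networks look in the newest picture that a camera, given by its name, has taken for a name from the list of things; names that differ only in an ending like _2 or _b are one class to them, and where a whole thing is asked for, a point or a joint stands for the part that bears it (a point fixed in the world has none). Each returns a list of dicts, best first, with "score" (0 to 1); they miss things now and then, are a little off and sometimes report something else, mostly with a low value. They report only what shows in the picture. A call takes as long as a camera call.
- nets.search_frame(camera, target): "position" ([column, row] in pixels, amid what is visible of it).
- nets.trace(camera, target): "region" (384x512 bool, what is visible of it) and "position" ([column, row] in pixels, amid what is visible of it).
The state is a dict: "clock": time; "qpos": joint angles; "dq": joint speeds; "effort": joint torques, N m; "position": TCP position; "ee_rot": TCP orientation; "force": force on the tool from outside, world axes, zero at the start; "moment": the same for the moment, N m; "grip_width": finger opening in m; "grasp_force": force on a finger pad.
Only numpy, scipy, OpenCV 4.12 (cv2) and the standard library are available. Lean on these libraries where they do the work, as an engineer would, in place of code of your own. Each camera call takes 0.05 s, during which the arm holds its last target. There are 200 camera calls.

TASK

On the blue gear trainer, push the black-knobbed gear lever through the gate into the slot next to the green dot, all the way home to the end of that slot. Do not push it into the slot of any other coloured dot on the way, let go, and leave the loose things on the bench where they are.

Things in the scene. Friction and masses are not known exactly. Their poses are not given: they have to be found in the camera images.
- trainer: gear trainer bolted to the table: blue housing, dark foot 160x150 mm (x, y), aluminium gate plate 132x122 mm on top, plate top 85 mm above the table. Origin: centre of the underside; x points away from the robot when unturned, y left, z up; turned about z up to 0.5 rad. A brass gear on the +x face reaches 94 mm out at 65 mm height or less; a shaft on the +y face, 87 mm.
- gate (a point): centre of the gate on the plate top; axes as the trainer's. Three straight slots, 13 mm wide, run along x from -33 to +33 mm at y = -25, 0, +25 mm; one cross gate along y at x = 0, 16 mm wide, is their only link. Solid bars with round noses between. The lever starts somewhere in the middle slot; the 4 ends of the two outer slots are the gears with coloured dots.
- knob (a point): centre of the lever's black ball knob, radius 14 mm, on a steel stem of radius 4.5 mm (collar radius 8 mm, 12 to 26 mm below the ball's centre). 148 mm above the table when upright, free space all round it above the plate. In the trainer frame it stands at about (+-45, +-42, 133) mm with the lever fully home in a gear, at (0, +-45, 140) mm at an end of the cross gate.
- pivot (a point): point about which the lever tilts, inside the trainer, 12.5 mm above the table on its centre line, 135 mm from the knob's centre. With a = joint lever and b = joint yoke the knob stands, in the trainer frame, at x = 135 sin a, y = 135 sin b cos a, z = 12.5 + 135 cos a cos b mm.
- lever (a joint): tilt of the lever along the slots, rad: 0 upright (neutral), + towards the trainer's +x, stops at +-0.34. Stays where it is left; about 2 N at the knob moves it.
- yoke (a joint): tilt of the lever across the slots, rad: 0 middle column, + towards the trainer's +y, stops at +-0.34, which centre it in the outer columns. Stays where it is left; about 2 N at the knob moves it.
- mark_green: green dot, 17 mm disc, 2 mm thick, fixed on the gate plate 46 mm from the trainer's centre line in x, straight beyond an end of an outer slot (in the trainer frame x = +-46, y = +-25 mm); the signs tell which gear it marks. Origin: centre of its underside.
- mark_yellow: yellow dot, 17 mm disc, 2 mm thick, fixed on the gate plate 46 mm from the trainer's centre line in x, straight beyond an end of an outer slot (in the trainer frame x = +-46, y = +-25 mm); the signs tell which gear it marks. Origin: centre of its underside.
- mark_red: red dot, 17 mm disc, 2 mm thick, fixed on the gate plate 46 mm from the trainer's centre line in x, straight beyond an end of an outer slot (in the trainer frame x = +-46, y = +-25 mm); the signs tell which gear it marks. Origin: centre of its underside.
- mark_blue: blue dot, 17 mm disc, 2 mm thick, fixed on the gate plate 46 mm from the trainer's centre line in x, straight beyond an end of an outer slot (in the trainer frame x = +-46, y = +-25 mm); the signs tell which gear it marks. Origin: centre of its underside.
- robot_wheel: robot wheel with black tyre and yellow rim lying flat, 65 mm across, 26 high, loose bystander; origin at the centre of its underside
- screw_pot: small pot with red cap, 38 mm across, 39 high, loose bystander; origin at the centre of its underside
- led_pot: small white pot with black cap, 34 mm across, 46 high, loose bystander; origin at the centre of its underside
- eraser: teal and white eraser, 20x45x12 mm, loose bystander; origin at the centre of its underside
- battery: green 9 V block battery lying down, 26x49x17 mm, loose bystander; origin at the centre of its underside
- tape_roll: roll of black tape lying flat, 55 mm across, 19 high, loose bystander; origin at the centre of its underside

How it is judged:
By the outcome, as a careful person would: the job done as asked, in the order asked, and still so for the second after the job is handed in, with the robot touching nothing.
It also fails if it takes over 51 s, if anything falls off the work surface, if the arm or the gripper's body presses on something with over 40 N, if the wrist force passes 120 N, or if a joint passes its speed limit or range.

## Working session

There is one attempt and no reset: what is moved stays moved. The work goes in short steps, Python scripts to look and compute and a tool call to move; the robot and the scene stay as the last step left them, time stands still between calls to the robot, and variables do not carry over. Pictures are saved under pics/ and viewed, at most 10 in all, crops included, and the job is handed in when it is done.

Besides the shell and the picture viewer there is one more tool, called after "Request:" by a JSON object that holds its "fn" and its "kwargs", one argument or row to a line. step_arm: Moves the arm, as the interface text tells. Its arguments: {"type":"object","properties":{"steps":{"type":"array"}},"required":["steps"]}

```bash
mkdir -p pics; cat > h.py <<'E'
import numpy as np, cv2
from cell import monitor, imaging, workorder, nets, robot
def K(n):
    c=imaging.get_calibration(n); return c,192/np.tan(np.radians(c["fov_y"])/2)
def pose(n):
    c,f=K(n)
    if "xyz" in c: return np.array(c["rotation"]),np.array(c["xyz"]),c,f
    s=monitor.state();R=np.array(s["ee_rot"]);T=np.array(c["T_tool_cam"])
    return R@T[:3,:3],R@T[:3,3]+s["position"],c,f
def px(P,uv,d=None,z=None):
    R,t,c,f=P; r=R@np.array([(uv[0]-c["cx"])/f,(uv[1]-c["cy"])/f,1.])
    return t+r*(d if z is None else (z-t[2])/r[2])
E
python3 - <<'E'
from h import *
s=monitor.state();print(s["clock"],s["position"],np.round(s["ee_rot"],3).tolist(),s["grip_width"])
for n in("scene","top"):
    P=pose(n);I,D=imaging.grab_frame(n);cv2.imwrite(f"pics/{n}.png",I)
    print(n,P[1],{k:v for k,v in P[2].items() if k not in("xyz","rotation")})
    for t in("knob","trainer","mark_green","mark_yellow","mark_red","mark_blue","robot_wheel","screw_pot","led_pot","eraser","battery","tape_roll"):
        for r in nets.search_frame(n,t)[:2]:
            u=r["position"];d=D[int(u[1]),int(u[0])]
            print(t,round(r["score"],2),np.round(u),np.round(px(P,u,d),3),np.round(px(P,u,z=.087),3) if "mark" in t else "")
E
```

```text
0.0 [0.29380799 0.60702056 0.22152374] [[-0.9, 0.436, -0.001], [0.436, 0.9, -0.002], [-0.0, -0.002, -1.0]] 0.08679119676080001
scene [ 0.23115434 -0.69026501  0.91490285] {'fov_y': 50.564370763949384, 'cx': 254.62527487729275, 'cy': 190.54957527448212}
trainer 0.86 [213. 191.] [0.529 0.145 0.062] 
mark_blue 0.68 [212. 190.] [0.527 0.146 0.065] [0.519 0.124 0.087]
robot_wheel 0.76 [330. 327.] [ 0.602 -0.366  0.023] 
screw_pot 0.64 [317. 233.] [ 0.729 -0.12   0.035] 
screw_pot 0.4 [364. 294.] [ 0.731 -0.329  0.018] 
led_pot 0.56 [272. 180.] [0.728 0.136 0.03 ] 
eraser 0.44 [231. 147.] [0.697 0.378 0.007] 
battery 0.58 [176. 166.] [0.482 0.362 0.015] 
tape_roll 0.82 [369. 292.] [ 0.755 -0.323 -0.   ] 
top [4.07591079e-01 6.11506462e-04 1.24020967e+00] {'fov_y': 54.826223991608884, 'cx': 249.17273382392955, 'cy': 190.2340977048883}
knob 0.55 [197. 214.] [0.537 0.16  0.161] 
trainer 0.87 [203. 222.] [0.525 0.156 0.063] 
robot_wheel 0.63 [359. 194.] [ 0.624 -0.364 -0.   ] 
robot_wheel 0.27 [199. 220.] [0.531 0.166 0.072] 
screw_pot 0.56 [284. 164.] [ 0.721 -0.108  0.036] 
led_pot 0.56 [206. 158.] [0.739 0.153 0.042] 
eraser 0.63 [139. 171.] [0.705 0.386 0.011] 
eraser 0.22 [198. 218.] [0.527 0.159 0.158] 
battery 0.71 [340. 161.] [ 0.736 -0.3    0.018] 
tape_roll 0.6 [139. 239.] [0.473 0.369 0.019] 
tape_roll 0.56 [347. 154.] [ 0.764 -0.33   0.01 ]
```

```bash
python3 - <<'E'
import cv2,numpy as np
a=cv2.imread("pics/top.png")[160:280,140:270];b=cv2.imread("pics/scene.png")[130:250,150:280]
cv2.imwrite("pics/both.png",cv2.resize(np.hstack([a,b]),None,fx=3,fy=3,interpolation=cv2.INTER_CUBIC))
E
```

```text
(no output)
```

View pics/both.png

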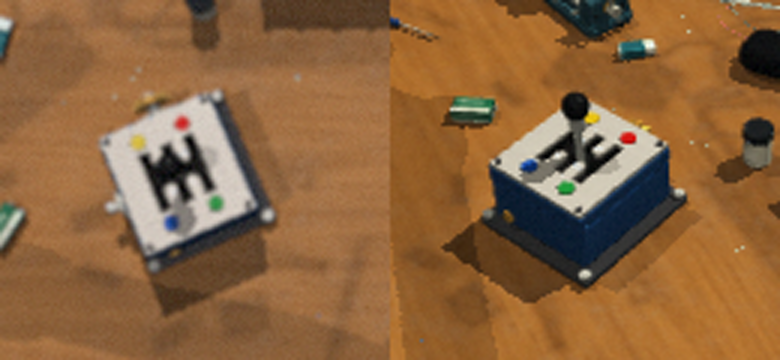

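View pics/top.png

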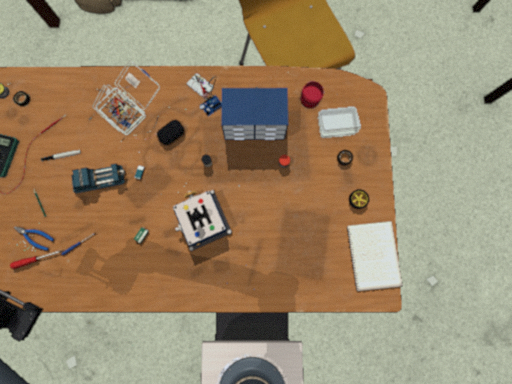

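```bash
cat >> h.py <<'E'
from scipy.optimize import least_squares
HUE={"red":(np.r_[0:8,172:180],46,-25),"yellow":(np.r_[22:32],46,25),"green":(np.r_[45:80],-46,-25),"blue":(np.r_[100:125],-46,25)}
def dots(I,box):
    x0,y0,x1,y1=box;o={}
    H=cv2.cvtColor(I[y0:y1,x0:x1],cv2.COLOR_BGR2HSV)
    for k,(h,X,Y) in HUE.items():
        m=(np.isin(H[...,0],h)&(H[...,1]>110)&(H[...,2]>70)).astype(np.uint8)
        n,_,s,c=cv2.connectedComponentsWithStats(m)
        o[k]=[(s[i,4],np.round(c[i]+[x0,y0],1)) for i in range(1,n) if s[i,4]>3]
    return o
E
python3 - <<'E'
from h import *
for n,b in(("top",(170,190,235,255)),("scene",(182,160,245,215))):
    I=cv2.imread(f"pics/{n}.png");P=pose(n)
    for k,v in dots(I,b).items():
        print(n,k,[(a,u.tolist(),np.round(px(P,u,z=.087),4).tolist()) for a,u in sorted(v,key=lambda q:-q[0])[:2]])
P=pose("scene");
print(px(P,(211.5,165),z=.148)); P=pose("top");print(px(P,(195.5,215),z=.148))
E
```

```text
top red [(np.int32(15), [200.1, 200.5], [0.5895, 0.1626, 0.087])]
top yellow [(np.int32(16), [185.5, 207.0], [0.5689, 0.2081, 0.087])]
top green [(np.int32(9), [211.6, 227.2], [0.5053, 0.1249, 0.087])]
top blue [(np.int32(13), [196.6, 233.6], [0.4856, 0.1711, 0.087])]
scene red [(np.int32(19), [228.9, 175.6], [0.5893, 0.1596, 0.087])]
scene yellow [(np.int32(16), [216.8, 168.7], [0.5697, 0.206, 0.087])]
scene green [(np.int32(17), [208.1, 192.4], [0.5047, 0.1217, 0.087]), (np.int32(6), [182.5, 164.0], [0.4837, 0.2768, 0.087])]
scene blue [(np.int32(17), [196.1, 184.8], [0.4858, 0.1681, 0.087]), (np.int32(15), [223.0, 195.1], [0.5384, 0.0913, 0.087])]
[0.5378351  0.16208682 0.148     ]
[0.53636895 0.16672155 0.148     ]
```

Request:
{"fn": "step_arm", "kwargs": {
  "steps": [0,0,0,-0.03,-0.02,-0.08,0,0,0,0,-0.07,-0.05,-0.08,0,0,0,0,-0.11,-0.08,-0.08,0,0,0,0,-0.15,-0.107,-0.08,0,0,0,0,-0.19,-0.135,-0.08,0,0,0,0,-0.23,-0.163,-0.08,0,0,0,0,-0.27,-0.192,-0.08,0,0,0,0,-0.31,-0.22,-0.08,0]
}}

```text
clock: 2.1
position: [0.4701, 0.2866, 0.303]
ee_rot: [[-0.9, 0.436, 0.001], [0.436, 0.9, 0.001], [-0.0, 0.001, -1.0]]
force: [0.5, 0.5, 0.7]
grip_width: 0.0872
grasp_force: 0.0
```

Request:
{"fn": "step_arm", "kwargs": {
  "steps": [0,0,0,-0.035,-0.025,0,0,0,0,0,-0.07,-0.05,0,0,0,0,0,-0.102,-0.073,0,0,0,0,0,-0.102,-0.073,0,0,0,0,0,-0.102,-0.073,0,0,0,0,0,-0.102,-0.073,0,0]
}}

```text
clock: 2.7
position: [0.5288, 0.1799, 0.3025]
ee_rot: [[-0.901, 0.434, -0.0], [0.434, 0.901, 0.001], [0.001, 0.001, -1.0]]
force: [0.3, 0.9, 0.3]
grip_width: 0.087
grasp_force: 0.0
```

```bash
python3 - <<'E'
from h import *
s=monitor.state();print(s["clock"],s["position"],np.round(s["ee_rot"],3).tolist())
n="wrist";P=pose(n);I,D=imaging.grab_frame(n);cv2.imwrite("pics/w1.png",I);np.savez("w1.npz",D=D)
for k,v in dots(I,(0,0,512,384)).items():
    print(n,k,[(a,u.tolist(),np.round(px(P,u,z=.087),4).tolist()) for a,u in sorted(v,key=lambda q:-q[0])[:3]])
for r in nets.trace(n,"knob")[:2]:
    u=r["position"];print(r["score"],u,px(P,u,z=.148),r["region"].sum(), np.unique(D[r["region"]].round(2),return_counts=True))
E
```

```text
2.7 [0.52884358 0.17989666 0.30249533] [[-0.901, 0.434, -0.0], [0.434, 0.901, 0.001], [0.001, 0.001, -1.0]]
wrist red [(np.int32(147), [263.3, 222.9], [0.5893, 0.161, 0.087])]
wrist yellow [(np.int32(158), [292.3, 191.1], [0.5693, 0.2066, 0.087]), (np.int32(16), [303.5, 224.5], [0.6112, 0.202, 0.087])]
wrist green [(np.int32(375), [381.7, 64.8], [0.4871, 0.3438, 0.087]), (np.int32(151), [200.7, 172.2], [0.5055, 0.1239, 0.087])]
wrist blue [(np.int32(169), [229.3, 137.8], [0.4856, 0.1695, 0.087])]
0.98 [243.3, 195.3] [0.53619602 0.16363891 0.148     ] 685 (array([0.  , 0.31, 0.32, 0.33, 0.37, 0.38, 0.39, 0.4 , 0.41],
      dtype=float32), array([  2,  60, 570,  17,   6,  12,  11,   5,   2]))
```

View pics/w1.png

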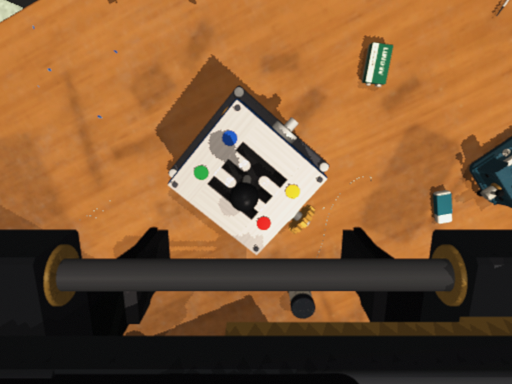

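Request:
{"fn": "step_arm", "kwargs": {
  "steps": [0,0,0,-0.014,-0.0105,0.03,0,0,0,0,-0.014,-0.0105,0.06,0,0,0,0,-0.014,-0.0105,0.09,0,0,0,0,-0.014,-0.0105,0.12,0,0,0,0,-0.014,-0.0105,0.15,0,0,0,0,-0.014,-0.0105,0.17,0,0,0,0,-0.014,-0.0105,0.17,0,0,0,0,-0.014,-0.0105,0.17,0]
}}

```text
clock: 3.6
position: [0.5375, 0.1638, 0.1329]
ee_rot: [[-0.901, 0.434, 0.0], [0.434, 0.901, 0.0], [0.0, 0.0, -1.0]]
force: [0.1, 0.1, 0.6]
grip_width: 0.0871
grasp_force: 0.0
```

```bash
python3 - <<'E'
from h import *
s=monitor.state();print(s["clock"],s["position"],s["force"])
n="wrist";P=pose(n);I,D=imaging.grab_frame(n);cv2.imwrite("pics/w2.png",I)
for k,v in dots(I,(0,0,512,384)).items():
    print(n,k,[(a,u.tolist(),np.round(px(P,u,z=.087),4).tolist()) for a,u in sorted(v,key=lambda q:-q[0])[:2]])
for r in nets.trace(n,"knob")[:2]:
    u=r["position"];print(r["score"],u,px(P,u,z=.148),r["region"].sum())
E
```

```text
3.6 [0.53751203 0.1638246  0.13287781] [0.06459986 0.10864204 0.60588188]
wrist red [(np.int32(114), [285.4, 293.3], [0.594, 0.1587, 0.087])]
wrist yellow [(np.int32(401), [335.6, 232.6], [0.5684, 0.2056, 0.087])]
wrist green [(np.int32(859), [477.9, 26.7], [0.4906, 0.3218, 0.087]), (np.int32(492), [175.9, 200.5], [0.5055, 0.124, 0.087])]
wrist blue [(np.int32(579), [226.3, 139.6], [0.4855, 0.1693, 0.087]), (np.int32(20), [372.5, 185.8], [0.5498, 0.2377, 0.087])]
0.82 [255.2, 244.6] [0.53025172 0.16682671 0.148     ] 1658
```

View pics/w2.png

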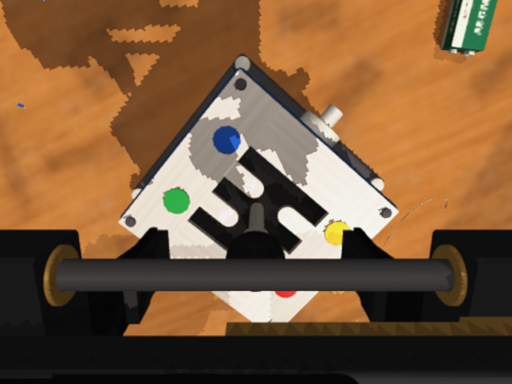

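The knob at about (257, 258) stands centred between the fingers. The green dot is at (176, 200), at the near end of the right-hand slot. Closing on the knob now.

Request:
{"fn": "step_arm", "kwargs": {
  "steps": [0,0,0,0,0,0,1,0,0,0,0,0,0,1,0,0,0,0,0,0,1,0,0,0,0,0,0,1,0,0,0,0,0,0,1,0,0,0,0,0,0,1,0,0,0,0,0,0,1,0,0,0,0,0,0,1]
}}

```text
clock: 4.5
position: [0.5375, 0.1628, 0.1325]
ee_rot: [[-0.9, 0.436, -0.0], [0.436, 0.9, 0.0], [0.0, -0.0, -1.0]]
force: [-0.1, 0.3, 0.9]
grip_width: 0.031
grasp_force: 0.0
```

Request:
{"fn": "step_arm", "kwargs": {
  "steps": [0,0,0,0,0,0,1,0,0,0,0,0,0,1,0,0,0,0,0,0,1]
}}

```text
clock: 4.8
position: [0.5377, 0.1631, 0.1326]
ee_rot: [[-0.9, 0.435, 0.0], [0.435, 0.9, 0.0], [-0.0, 0.001, -1.0]]
force: [0.4, 1.1, -0.4]
grip_width: 0.0264
grasp_force: 30.0
```

Request:
{"fn": "step_arm", "kwargs": {
  "steps": [0,0,0,-0.006,-0.005,0.0,1,0,0,0,-0.012,-0.01,0.001,1,0,0,0,-0.018,-0.015,0.0025,1,0,0,0,-0.024,-0.02,0.0045,1,0,0,0,-0.029,-0.0243,0.006,1,0,0,0,-0.0335,-0.028,0.008,1,0,0,0,-0.0335,-0.028,0.008,1]
}}

```text
clock: 5.5
position: [0.5558, 0.1223, 0.1244]
ee_rot: [[-0.9, 0.437, -0.0], [0.437, 0.9, 0.0], [0.0, 0.0, -1.0]]
force: [1.0, 4.4, 1.6]
grip_width: 0.0263
grasp_force: 30.0
```

```bash
python3 - <<'E'
from h import *
s=monitor.state();print(s["clock"],s["position"],s["force"])
a=imaging.grab_frame("scene")[0][130:230,150:280];b=imaging.grab_frame("wrist")[0]
a=cv2.resize(a,(500,384),interpolation=cv2.INTER_CUBIC)
cv2.imwrite("pics/c3.png",cv2.resize(np.hstack([a,b[:, 100:400]]),None,fx=1,fy=1))
E
```

```text
5.5 [0.55579098 0.12232542 0.12443159] [1.00030198 4.39572894 1.6479254 ]
```

View pics/c3.png

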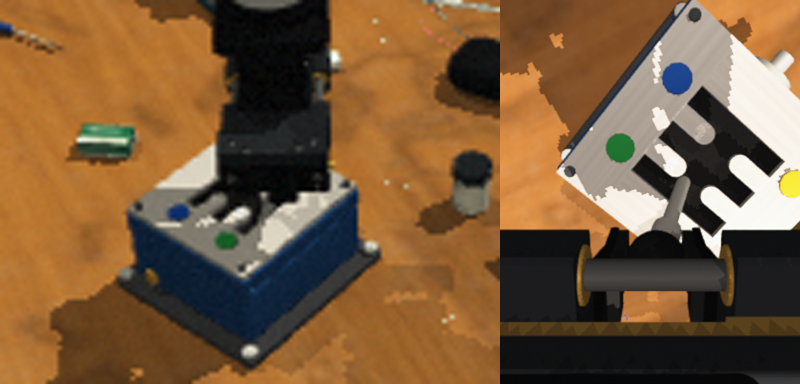

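Request:
{"fn": "step_arm", "kwargs": {
  "steps": [0,0,0,0.006,-0.0055,0.0,1,0,0,0,0.012,-0.0115,0.001,1,0,0,0,0.018,-0.0175,0.0025,1,0,0,0,0.024,-0.0235,0.004,1,0,0,0,0.03,-0.0295,0.0055,1,0,0,0,0.034,-0.0335,0.007,1,0,0,0,0.0345,-0.034,0.0075,1,0,0,0,0.0345,-0.034,0.0075,1]
}}

```text
clock: 6.4
position: [0.5142, 0.1078, 0.119]
ee_rot: [[-0.9, 0.437, 0.011], [0.437, 0.9, 0.002], [-0.009, 0.007, -1.0]]
force: [6.8, 3.3, 2.1]
grip_width: 0.0265
grasp_force: 31.3
```

Request:
{"fn": "step_arm", "kwargs": {
  "steps": [0,0,0,0.001,-0.0012,0,1,0,0,0,0.002,-0.0024,0,1,0,0,0,0.002,-0.0024,0,1]
}}

```text
clock: 6.7
position: [0.5132, 0.1078, 0.1189]
ee_rot: [[-0.9, 0.436, 0.015], [0.437, 0.9, 0.004], [-0.012, 0.01, -1.0]]
force: [11.5, 6.8, -4.1]
grip_width: 0.0266
grasp_force: 30.9
```

Request:
{"fn": "step_arm", "kwargs": {
  "steps": [0,0,0,0,0,0,0,0,0,0,0,0,0,0,0,0,0,0,0,0,0,0,0,0,0,0,0,0,0,0,0,0,0,0,0,0,0,0,0,0,0,0,0,0,0,0,0,0,0]
}}

```text
clock: 7.4
position: [0.5059, 0.1057, 0.1165]
ee_rot: [[-0.9, 0.436, -0.002], [0.436, 0.9, -0.001], [0.001, -0.001, -1.0]]
force: [-0.6, -0.4, 0.8]
grip_width: 0.0747
grasp_force: 0.0
```

Request:
{"fn": "step_arm", "kwargs": {
  "steps": [0,0,0,0,0,-0.03,0,0,0,0,0,0,-0.07,0,0,0,0,0,0,-0.11,0,0,0,0,0,0,-0.15,0,0,0,0,0,0,-0.18,0,0,0,0,0,0,-0.18,0,0,0,0,0,0,-0.18,0]
}}

```text
clock: 8.1
position: [0.5065, 0.106, 0.2971]
ee_rot: [[-0.9, 0.436, 0.0], [0.436, 0.9, 0.0], [-0.0, 0.0, -1.0]]
force: [0.9, -0.4, -0.2]
grip_width: 0.087
grasp_force: 0.0
```

```bash
python3 - <<'E'
from h import *
s=monitor.state();print(s["clock"],s["position"],s["force"])
n="wrist";P=pose(n);I,D=imaging.grab_frame(n);cv2.imwrite("pics/w4.png",I)
r=nets.trace(n,"knob")[0];m=r["region"];u=r["position"]
near=m&(D>0)&(D<D[m&(D>0)].min()+.02);v,x=np.nonzero(near);u2=(x.mean(),v.mean())
for q in(u,u2):
    w=px(P,q,z=.1325);d=w[:2]-[.5374,.1653];print(r["score"],q,w,d@[.9143,.405],d@[-.405,.9143])
E
```

```text
8.1 [0.50648498 0.10602889 0.29705881] [ 0.85806149 -0.37960984 -0.2046524 ]
0.64 [263.9, 181.1] [0.51208722 0.11235513 0.1325    ] -0.04458614492215299 -0.03815582076907775
0.64 (np.float64(261.4203125), np.float64(183.9640625)) [0.51360385 0.10897757 0.1325    ] -0.04456740738190938 -0.04185815399835563
```

View pics/w4.png

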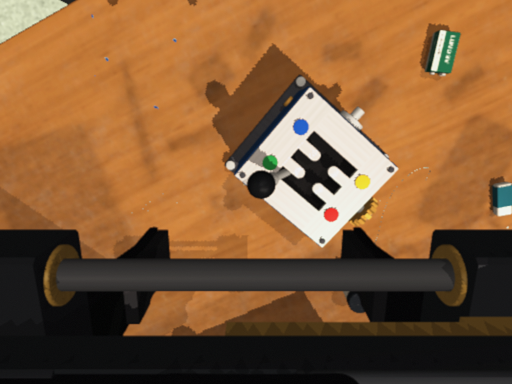

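The knob at (261, 184) leans over the green dot at (270, 162), with the stem in the green slot. It measures (-44.6, -41.9) mm in the trainer frame against about (-45, -42) for fully home.

```bash
python3 -c "
from cell import workorder
print(workorder.hand_in())"
```

```text
the job is handed in; nothing more can be done
None
```

The lever is fully home in the green slot (measured within about 1 mm of the end), the gripper has let go and is clear, no other coloured slot was entered, and the job was handed in after about 8 s; I did not re-measure the loose items, but the arm passed well above them.

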